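# Run the deburring tumbler by its press-to-run lid

## Robot

A 7-joint arm with a two-finger parallel gripper is mounted at the origin on a cart in front of the work surface, level with it; the furniture and walls round the work are solid. World frame = base frame: x ahead of the robot, y to its left, z up, the work surface at z = 0. Lengths are in m, angles in rad, forces in N, time in s.
With the tool pointing down it reaches from about 0.4 to 0.85 m from the base axis. Payload 4.5 kg.
Tool frame: the origin (TCP) lies midway between the tips of the shut fingers; the grasp point (between the pads) lies 19 mm behind it (r.grip_point_offset is the distance from the TCP to the grasp point, in m); z points along the fingers, y is the line along which they close (so a half turn about z gives the same grasp; the last joint's range is limited). The gripper opens to 88 mm and grips with 3 to 60 N. Pads are 18 mm wide; open, the fingers measure 123 mm over their backs; the gripper's body (75 mm by 187 mm) begins 45 mm behind the grasp point.
Start: joints at [-1.224, 0.689, -0.195, 1.565, 0.157, 0.902, -0.215], TCP at [0.192, 0.595, 0.239] pointing down, gripper open.
Joint ranges: [-3.01, 3.01], [-0.46, 2.08], [-1.47, 1.51], [0.13, 2.56], [-1, 4.14], [0.04, 2.09], [-2.66, 2.66]. Speed limits (rad/s): [2.57, 2.57, 3.14, 3.14, 3.14, 3.14, 3.14].

## Interface

Orientations are given as a unit quaternion [x, y, z, w].
In Python, from plant import r, optics gives the robot as it stands.
- The arm moves only by the shell command python3 -m pendant 'ROWS' [OPENING] [FORCE]. ROWS is JSON, a list of rows, each a list of 6 numbers: the shift along the tool's x, y, z as a fraction of full scale, then the turn, a rotation vector about the tool's x, y, z as a fraction of full scale. A call has 1 to 5 rows; each row shifts and turns the commanded pose from where the row before left it, along the tool's axes as they then stand; what a row does not reach is not made up. Full scale, the value 1, is 0.025 m for a shift and pi rad for a turn. A row lasts 1/12 s, in which the tool goes at most 41.7 mm and 7.16 degrees, less where a joint would pass 70% of its speed; a pose out of reach is approached as far as the arm can. A call with a number of a shift or a turn outside -1 to 1 is refused whole. A call with a gripper value outside its range is refused whole. OPENING is the opening, from -1 (shut) to 1 (fully open), set as the call begins (- or left out, the last holds). The fingers move at their own pace and stop on an object; FORCE is the grip in N (left out, the last holds). Time passes only in rows, so rows that do not move let the fingers close. It gives the time, the measured TCP pose, the force, the opening and the grip force at its end, in the units of the state.
- r.get_state(): the state, without advancing time (a new reading comes with each control period).
- optics.snapshot(name): name is "side" or "top" or "wrist"; returns (picture, depth): 400x640x3 uint8, blue, green, red; 400x640 float32, m along the optical axis (not along the pixel's ray), 0 where there is no reading.
- optics.calibration(name): a dict with "vfov" (degrees; the focal length in pixels is half the picture's height over the tangent of half this angle, whatever the lens; pixels are square), "cx", "cy" (the principal point, pixels), "cam_to_world" (4x4, takes a point from camera to world coordinates); the wrist camera has in their place "tool_from_camera" (4x4, takes a point from camera to tool coordinates, whose origin is the TCP and whose axes are the flange's). Camera axes: x right, y up, looking along -z (the intrinsics and any distortion apply to the point x, -y, -z); pixel columns grow to the right and rows downward; lengths in m; the calibration is good to about 2 mm. A picture is of the moment at which its call begins: read the wrist's pose just before it. calibration takes no time and is no camera call.
- r.finish_job(): hands the job in; it is judged then, once.
The state is a dict: "clock": time; "q": joint angles; "qd": joint speeds; "joint_torque": joint torques, N m; "tool_pos": TCP position; "eef_rot": TCP orientation; "contact_force": force on the tool from outside, world axes, zero at the start; "moment": the same for the moment, N m; "opening": opening from 0.0 (shut) to 1.0 (fully open); "finger_force": force on a finger pad.
Only numpy, scipy, OpenCV 4.12 (cv2) and the standard library are available. Lean on these libraries where they do the work, as an engineer would, in place of code of your own. Each camera call takes 0.05 s, during which the arm holds its last target. There are 200 camera calls.

## Task

Deburr the six steel nuts: tip them all out of the hand scoop into the drum of the bench tumbler, lay the empty scoop back flat on the bench clear of the machine, then swing the tumbler's sprung lid down by its loop handle until it is fully shut. The machine runs only while the lid is held down, so finish while you are still holding it fully shut; leave the wrench, pliers, tape measure and jar alone.

Things in the scene. Friction and masses are not known exactly. Their poses are not given: they have to be found in the camera images.
- tumbler: Bench deburring tumbler, fixed: grey round base 148 mm across, on it an open steel drum 128 mm outside, 120 mm inside, rim 105 mm above the bench; hinge pedestal and black battery pack behind (to 114 mm from the axis), black switch box on its right side (to 79 mm, below the rim). Origin: on the bench under the drum's axis; +x to the rear (hinge side), +y to its left seen from the robot, z up.
- drum_floor (a point): Centre of the drum's inner floor on its axis, 53 mm above the bench, 52 mm below the rim; a rubber cone 30 mm wide and 33 mm high stands there. Axes as the tumbler's.
- lid_hinge (a point): Middle of the lid's hinge axis, fixed: 78 mm behind the drum's axis, 111 mm above the bench. The hinge axis runs along the tumbler's y.
- lid (a joint): Lid angle a, rad: 0 = fully shut on the rim (hard stop), 1.7 = as found, sprung open a little past upright. The spring always opens it: at the bar it takes about 3 to 4 N when open, rising to about 7 N when shut; let go, it flies open. The lid is a steel disc 134 mm across, 10 mm thick.
- lid_bar (a point): Middle of the lid's handle bar: round, black, 16 mm thick, 104 mm long, parallel to the hinge, held by two rods at its ends, so the loop is open behind it (36 mm to the disc, 80 mm wide). It lies at hinge + 187 mm * (-cos a, sin a) in tumbler x and z: about 296 mm above the bench when open; when shut 109 mm in front of the drum's axis, 113 mm above the bench. Axes: tumbler's at a = 0.
- scoop: Loose aluminium hand scoop with wooden handle, about 0.14 kg, holding the nuts. Origin: underside, below the middle of the trough; +x to the open lip, -x to the handle, z up (0 on the bench). Floor 2.5 mm thick, flat from x = -49 to 36 mm, then rising 5 mm to the lip at 61 mm; 87 mm wide, sides 36 mm high, closed at the rear. Empty, its mass centre is near x = -30 mm.
- scoop_handle (a point): Grip point on the handle's axis, 90 mm behind the scoop's origin, 25 mm above its underside. The handle is straight along the scoop's x, 18 mm wide, 22 mm high, flat-sided, from 58 to 158 mm behind the origin. Axes as the scoop's.
- scoop_lip (a point): Middle of the pouring lip's edge, 61 mm in front of the scoop's origin, 8 mm above its underside. Axes as the scoop's.
- nut1: One of six loose steel hex nuts, 22 mm across flats, 12 mm high, about 25 g, lying in the scoop in two rows of three; slides easily (the trough must be tipped about 30 to 35 degrees nose down before they leave). Origin at the centre of its lower face.
- nut2: Another of the six nuts, the same as nut1.
- nut3: Another of the six nuts, the same as nut1.
- nut4: Another of the six nuts, the same as nut1.
- nut5: Another of the six nuts, the same as nut1.
- nut6: Another of the six nuts, the same as nut1.
- wrench: Bystander: adjustable spanner, 49 x 190 x 12 mm, loose, lying flat; origin under its middle, long axis y.
- pliers: Bystander: combination pliers, 62 x 186 x 14 mm, loose, lying flat; origin under the middle, long axis y.
- tape_measure: Bystander: pocket tape measure, 37 x 91 x 66 mm, loose, standing; origin under its middle, long axis y.
- jar: Bystander: glass jar of screws with a lid, 66 mm across, 88 mm high, loose, standing; origin under its axis.

How it is judged:
On the way, in this order (a step that is already met when the one before it is completed fails the run):
1. all six nuts lie in the drum, tipped from the scoop, which is still held above the bench (horizontal distance between each of nut1, nut2, nut3, nut4, nut5, nut6 and drum_floor below 0.063 m and height (world z) of nut1 between 0.045 and 0.1 m and height (world z) of nut2 between 0.045 and 0.1 m and height (world z) of nut3 between 0.045 and 0.1 m and height (world z) of nut4 between 0.045 and 0.1 m and height (world z) of nut5 between 0.045 and 0.1 m and height (world z) of nut6 between 0.045 and 0.1 m and height (world z) of scoop above 0.06 m and contact force between the fingers and scoop above 0.5 N), for 0.2 s.
2. the empty scoop lies flat on the bench again and is let go, and the nuts are in the drum (horizontal distance between each of nut1, nut2, nut3, nut4, nut5, nut6 and drum_floor below 0.063 m and height (world z) of nut1 between 0.045 and 0.1 m and height (world z) of nut2 between 0.045 and 0.1 m and height (world z) of nut3 between 0.045 and 0.1 m and height (world z) of nut4 between 0.045 and 0.1 m and height (world z) of nut5 between 0.045 and 0.1 m and height (world z) of nut6 between 0.045 and 0.1 m and height (world z) of scoop below 0.008 m and angle between scoop's own z axis and vertical below 0.12 rad and contact force between each of the arm, the fingers and scoop below 0.05 N), for 0.2 s.
At the end, for the whole second after the job is handed in: The hand still holds the lid fully shut (within 0.05 rad, about 9 mm at the handle, still, pushed with over 2 N); all six nuts lie in the drum below its rim; the scoop lies flat on the bench (within 8 mm and 7 degrees), at rest, let go and not touching the machine (all of step 2 and value of joint lid below 0.05 rad and velocity of joint lid between -0.05 and 0.05 rad/s and contact force between any of the fingers, the arm and lid above 2 N and contact force between scoop and lid below 0.05 N and contact force between scoop and tumbler below 0.05 N and linear speed of scoop below 0.03 m/s); the arm keeps its last pose, push and grip.
It fails at once if the wrench is pushed more than 25 mm (distance of wrench from where it was at the start of the episode above 0.025 m).
It fails at once if the pliers is pushed more than 25 mm (distance of pliers from where it was at the start of the episode above 0.025 m).
It fails at once if the tape measure is pushed more than 25 mm (distance of tape_measure from where it was at the start of the episode above 0.025 m).
It fails at once if the jar is pushed more than 25 mm (distance of jar from where it was at the start of the episode above 0.025 m).
It also fails if it takes over 72 s, if anything falls off the work surface, if the arm or the gripper's body presses on something with over 40 N, if the wrist force passes 120 N, or if a joint passes its speed limit or range.

## Working session

There is one attempt and no reset: what is moved stays moved. The work goes in short steps, Python scripts to look and compute and a shell command to move; the robot and the scene stay as the last step left them, time stands still between calls to the robot, and variables do not carry over. Pictures are saved under pics/ and viewed, at most 10 in all, crops included, and the job is handed in when it is done.

```bash
mkdir -p pics; ls
python3 - <<'E'
from plant import r, optics
import cv2, numpy as np
np.set_printoptions(precision=4,suppress=True)
for n in ("side","top"):
    p,d=optics.snapshot(n); cv2.imwrite(f"pics/{n}0.png",p); np.savez(f"pics/{n}0.npz",p=p,d=d)
    print(n,{k:np.array(v) for k,v in optics.calibration(n).items()})
print(optics.calibration("wrist"))
print(r.get_state(), r.grip_point_offset)
E
```

```text
pics
side {'vfov': array(46.1389), 'cx': array(321.4249), 'cy': array(197.3117), 'cam_to_world': array([[ 0.737 ,  0.4283, -0.5228,  0.0142],
       [-0.6758,  0.4647, -0.5721, -0.6486],
       [-0.0021,  0.775 ,  0.632 ,  0.7395],
       [ 0.    ,  0.    ,  0.    ,  1.    ]])}
top {'vfov': array(53.3696), 'cx': array(313.2074), 'cy': array(197.8905), 'cam_to_world': array([[ 0.0249,  0.9867, -0.1605,  0.374 ],
       [-0.9996,  0.0264,  0.0071, -0.0563],
       [ 0.0112,  0.1603,  0.987 ,  1.044 ],
       [ 0.    ,  0.    ,  0.    ,  1.    ]])}
{'vfov': 71.35905051391256, 'cx': 318.88862063063897, 'cy': 199.01665158403404, 'tool_from_camera': array([[ 0.0014,  0.9557,  0.2944,  0.0766],
       [ 1.    , -0.0014, -0.0004, -0.0009],
       [ 0.0001,  0.2944, -0.9557, -0.1463],
       [ 0.    ,  0.    ,  0.    ,  1.    ]])}
{'clock': 0.1, 'q': array([-1.2242,  0.6899, -0.1945,  1.5662,  0.1573,  0.9025, -0.2151]), 'qd': array([ 0.0012, -0.0008,  0.0006, -0.0019, -0.0006,  0.0006, -0.0006]), 'joint_torque': array([ -0.0032, -52.85  ,  -1.2714, -15.3835,  -0.0525,   0.0021,
         0.    ]), 'tool_pos': array([0.1922, 0.5941, 0.238 ]), 'eef_rot': array([ 0.1557,  0.9878, -0.0008, -0.0001]), 'contact_force': array([-0.511 ,  0.488 ,  0.5753]), 'moment': array([ 0.0146, -0.0146,  0.0076]), 'finger_force': 0.0, 'opening': 1.0011001123873475} 0.0187
```

View pics/top0.png

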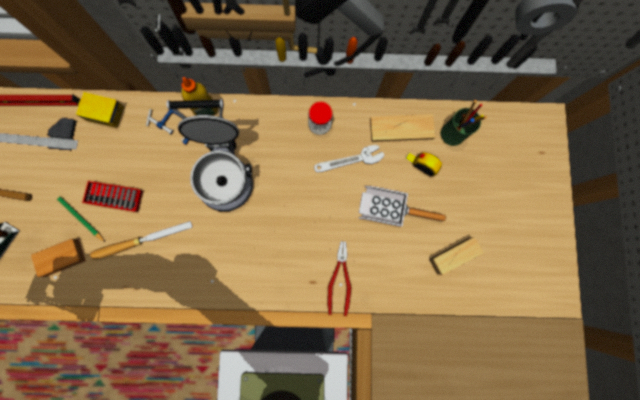

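View pics/side0.png

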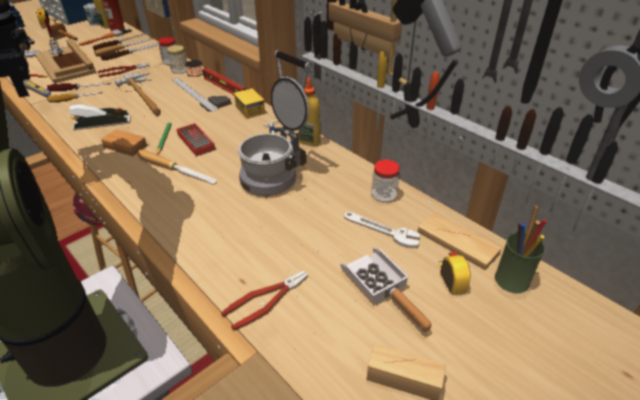

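The top view shows the drum at about (221,180) with the open lid and bar above it. The scoop's trough is at (384,206), lip to the left (+y), and its handle runs to (444,216). The wrench is at (350,160), the jar at (320,117), the pliers at (340,280) and the tape at (425,163).

```bash
cat > h.py <<'E'
import numpy as np, cv2
from plant import r, optics
from scipy.spatial.transform import Rotation as R
np.set_printoptions(precision=4,suppress=True)
def cloud(n,p,d,T=None):
    c=optics.calibration(n); f=200/np.tan(np.radians(c["vfov"])/2)
    v,u=np.mgrid[0:400,0:640]
    P=np.stack([(u-c["cx"])/f*d,-(v-c["cy"])/f*d,-d],-1)
    T=np.array(c["cam_to_world"]) if T is None else T
    return P@T[:3,:3].T+T[:3,3]
def wristT():
    s=r.get_state(); T=np.eye(4); T[:3,:3]=R.from_quat(s["eef_rot"]).as_matrix(); T[:3,3]=s["tool_pos"]
    return T@np.array(optics.calibration("wrist")["tool_from_camera"])
E
python3 - <<'E'
from h import *
def circ(xy):
    A=np.c_[2*xy,np.ones(len(xy))]; s=np.linalg.lstsq(A,(xy**2).sum(1),rcond=None)[0]
    return s[:2],np.sqrt(s[2]+s[:2]@s[:2])
for n in("top","side"):
    z=np.load(f"pics/{n}0.npz"); p,d=z["p"],z["d"]; W=cloud(n,p,d); hsv=cv2.cvtColor(p,cv2.COLOR_BGR2HSV)
    ok=d>0; X=W[...,0];Y=W[...,1];Z=W[...,2]
    print(n,"bench z",np.median(Z[ok&(abs(Z)<.03)]), "valid",ok.mean())
    box=lambda u0,u1,v0,v1:(np.mgrid[0:400,0:640][1]>=u0)&(np.mgrid[0:400,0:640][1]<u1)&(np.mgrid[0:400,0:640][0]>=v0)&(np.mgrid[0:400,0:640][0]<v1)
    m=ok&(box(190,255,145,215) if n=="top" else box(235,305,125,200))&(Z>.098)&(Z<.110)
    xy=W[m][:,:2]
    for _ in range(5):
        c,rad=circ(xy); e=abs(np.hypot(*(xy-c).T)-rad); xy=xy[e<max(.006,e.mean()*2)]
    print(" rim",len(xy),c,rad)
    b=box(160,240,92,150) if n=="top" else box(265,315,45,135)
    m=ok&b&(Z>.27)&(Z<.33); q=W[m]
    dark=p.max(-1)[m]<60; q=q[dark]
    if len(q)>5:
        u,s,vt=np.linalg.svd(q-q.mean(0),full_matrices=False); print(" bar",len(q),q.mean(0),q.min(0),q.max(0),vt[0])
    # scoop
    b=box(352,455,178,232) if n=="top" else box(335,440,245,335)
    H=hsv[...,0];S=hsv[...,1]
    m=b&ok&(Z>.008)&(Z<.06); q=W[m]; print(" scoop hi pts",len(q),q.min(0),q.max(0))
    m=b&ok&(Z>.026)&(Z<.045)&(S>120); q=W[m][:,:3]; 
    cc=np.median(q,0); u,s,vt=np.linalg.svd((q-q.mean(0))[:,:2],full_matrices=False)
    t=(q[:,:2]-q.mean(0)[:2])@vt[0]; print(" handle",len(q),q.mean(0),vt[0],t.min(),t.max())
    mm=b&ok&(Z>.008)&(S<90)&(Z<.05); q2=W[mm]; print(" trough",len(q2),q2.mean(0),cv2.minAreaRect((q2[:,:2]*1000).astype(np.float32)))
    for nm,bb in (("wrench",box(312,388,143,174)),("pliers",box(322,355,240,318)),("tape",box(405,444,148,178)),("jar",box(305,335,98,136))):
        if n=="top":
            m=bb&ok&(Z>.006)&(Z<.12); q=W[m]; print(nm,q.min(0),q.max(0),q.mean(0))
E
```

```text
top bench z 0.0011710762407740605 valid 0.996109375
 rim 451 [0.5731 0.1683] 0.0625186057828987
 bar 373 [0.6744 0.1736 0.303 ] [0.6668 0.1272 0.2806] [0.6863 0.2249 0.3099] [-0.0719  0.9974 -0.0062]
 scoop hi pts 1207 [ 0.4739 -0.4033  0.008 ] [ 0.5775 -0.183   0.042 ]
 handle 266 [ 0.5045 -0.3555  0.0353] [0.1772 0.9842] -0.048630094388090614 0.046572633089971796
 trough 921 [ 0.5277 -0.2537  0.0195] ((524.8629760742188, -248.2813720703125), (121.33580780029297, 87.23286437988281), 79.75035858154297)
wrench [ 0.6146 -0.2474  0.0061] [ 0.6963 -0.0637  0.0184] [ 0.6511 -0.1666  0.0117]
pliers [ 0.2457 -0.1657  0.006 ] [ 0.4312 -0.0935  0.0177] [ 0.3328 -0.1371  0.0114]
tape [ 0.608  -0.3946  0.006 ] [ 0.68   -0.3093  0.0701] [ 0.6354 -0.3542  0.0482]
jar [ 0.7164 -0.1088  0.0062] [ 0.8179 -0.0342  0.0955] [ 0.7404 -0.0752  0.0737]
side bench z -0.0005296649952306609 valid 0.994734375
 rim 337 [0.5702 0.1662] 0.06230055971046292
 bar 216 [0.679  0.1798 0.2968] [0.664  0.1277 0.2701] [0.8093 0.2689 0.3048] [-0.7131 -0.6874  0.1376]
 scoop hi pts 2086 [ 0.4709 -0.4067  0.008 ] [ 0.6593 -0.1838  0.0387]
 handle 476 [ 0.5    -0.3607  0.0335] [-0.1755 -0.9845] -0.04927403090831877 0.046727398385686354
 trough 1488 [ 0.5242 -0.2597  0.0204] ((564.4444580078125, -302.6595764160156), (209.78688049316406, 189.6302490234375), 80.46672821044922)
```

```bash
python3 - <<'E'
from h import *
for n in("top","side"):
    z=np.load(f"pics/{n}0.npz"); W=cloud(n,z["p"],z["d"]); X,Y,Z=np.moveaxis(W,-1,0)
    for lo in(.12,.2,.3,.4):
        m=(z["d"]>0)&(X>.7)&(X<1)&(Y>0)&(Y<.35)&(Z>lo)&(Z<lo+.1); print(n,lo,m.sum(), W[m].min(0) if m.any() else"")
E
python3 -m pendant '[[-0.77,-0.58,0,0,0,0],[-0.77,-0.58,0,0,0,0],[-0.77,-0.58,0,0,0,0],[-0.77,-0.58,0,0,0,0],[-0.77,-0.58,0,0,0,0]]' 1 50
python3 -m pendant '[[-0.77,-0.58,0,0,0,0],[-0.77,-0.58,0,0,0,0],[-0.77,-0.58,0,0,0,0],[-0.77,-0.58,0,0,0,0],[-0.77,-0.58,0,0,0,0]]'
python3 -m pendant '[[-0.77,-0.58,0,0,0,0],[-0.77,-0.58,0,0,0,0],[-0.77,-0.58,0,0,0,0],[-0.77,-0.58,0,0,0,0],[-0.77,-0.58,0,0,0,0]]'
```

```text
top 0.12 1006 [0.7551 0.0017 0.12  ]
top 0.2 3270 [0.7731 0.     0.2001]
top 0.3 4378 [0.7893 0.0001 0.3   ]
top 0.4 2000 [0.7935 0.0004 0.4   ]
side 0.12 2044 [0.7575 0.     0.12  ]
side 0.2 2994 [0.7725 0.0001 0.2001]
side 0.3 3445 [0.7847 0.     0.3   ]
side 0.4 574 [0.7932 0.0134 0.4   ]
clock: 0.52
tool_pos: [0.262, 0.4948, 0.2384]
eef_rot: [0.156, 0.988, -0.0, -0.0]
contact_force: [1.0, -0.2, 0.9]
opening: 0.999
finger_force: 0.0
clock: 0.93
tool_pos: [0.3313, 0.3963, 0.2385]
eef_rot: [0.156, 0.988, -0.0, -0.0]
contact_force: [0.7, 0.2, -0.3]
opening: 1.0
finger_force: 0.0
clock: 1.35
tool_pos: [0.4005, 0.2977, 0.2385]
eef_rot: [0.156, 0.988, -0.0, -0.0]
contact_force: [1.3, 0.7, 0.3]
opening: 1.0
finger_force: 0.0
```

```bash
python3 -m pendant '[[-0.77,-0.58,0,0,0,0.038],[-0.77,-0.58,0,0,0,0],[-0.77,-0.58,0,0,0,0],[-0.77,-0.58,0,0,0,0],[-0.77,-0.58,0,0,0,0]]' >/dev/null
python3 -m pendant '[[0,0,0,0,0,0.038],[0,0,0,0,0,0.038],[0,0,0,0,0,0.038],[0,0,0,0,0,0.038],[0,0,0,0,0,0.038]]' >/dev/null
python3 -m pendant '[[0,0,0,0,0,0.038],[0,0,0,0,0,0.038],[0,0,0,0,0,0.038],[0,0,0,0,0,0.038],[0,0,0,0,0,0.038]]'
python3 -m pendant '[[-0.93,0.24,0,0,0,0.038],[-0.93,0.24,0,0,0,0],[-0.93,0.24,0,0,0,0],[-0.93,0.24,0,0,0,0],[-0.93,0.24,0,0,0,0]]' >/dev/null
python3 -m pendant '[[-0.93,0.24,0,0,0,0],[-0.93,0.24,0,0,0,0],[-0.93,0.24,0,0,0,0],[-0.93,0.24,0,0,0,0],[-0.93,0.24,0,0,0,0]]'
python3 -c "
from h import *
print(r.get_state()['q'])"
```

```text
clock: 2.6
tool_pos: [0.4593, 0.1942, 0.2385]
eef_rot: [0.728, 0.685, -0.0, -0.0]
contact_force: [-0.9, -0.1, -0.5]
opening: 0.997
finger_force: 0.0
clock: 3.43
tool_pos: [0.4809, -0.0458, 0.2385]
eef_rot: [0.766, 0.643, -0.0, -0.0]
contact_force: [0.6, 0.1, 0.9]
opening: 0.997
finger_force: 0.0
[-0.0885  0.5109  0.1351  1.9926 -0.11    0.6455 -0.0567]
```

```bash
python3 -m pendant '[[-0.91,0.25,0,0,0,0],[-0.91,0.25,0,0,0,0],[-0.91,0.25,0,0,0,0],[-0.91,0.25,0,0,0,0],[-0.91,0.25,0,0,0,0]]' >/dev/null
python3 -m pendant '[[-0.91,0.25,0,0,0,0],[-0.91,0.25,0,0,0,0],[-0.91,0.25,0,0,0,0],[-0.91,0.25,0,0,0,0],[-0.91,0.25,0,0,0,0]]'>/dev/null
python3 -m pendant '[[-0.91,0.25,0,0,0,0],[-0.91,0.25,0,0,0,0],[0,0,0,0,0,0]]'
python3 - <<'E'
from h import *
T=wristT(); p,d=optics.snapshot("wrist"); cv2.imwrite("pics/w1.png",p)
W=cloud("wrist",p,d,T); X,Y,Z=np.moveaxis(W,-1,0); S=cv2.cvtColor(p,cv2.COLOR_BGR2HSV)[...,1]
np.savez("pics/w1.npz",p=p,d=d,T=T)
u=np.array([.176,.984]); o=np.array([.522,-.25])
near=(d>0)&(abs(X-.515)<.09)&(Y>-.45)&(Y<-.17)
print("bench",np.median(Z[near&(abs(Z)<.01)]))
m=near&(Z>.028)&(Z<.05)&(S>110)&(Y<-.29); q=W[m][:,:2]; c=q.mean(0); v=np.linalg.svd(q-c,full_matrices=False)[2][0]; v*=np.sign(v[1]); t=(q-c)@v
n=np.array([-v[1],v[0]]);w=(q-c)@n
print("handle",m.sum(),c,v,np.degrees(np.arctan2(v[1],v[0])),t.min(),t.max(),w.min(),w.max(),W[m][:,2].max(),np.median(W[m][:,2]))
print("end of handle",c+v*t.min())
m=near&(Z>.006)&(Z<.045)&(S<90); print("trough",m.sum(),cv2.minAreaRect((W[m][:,:2]*1000).astype(np.float32)))
m=(d>0)&(X>.58)&(Y<-.27)&(Y>-.45)&(X<.75)&(Z>.02)&(Z<.12);print("tape",m.sum(),W[m].min(0) if m.any() else 0,W[m].max(0) if m.any() else 0)
print(r.get_state()['tool_pos'],r.get_state()['q'])
E
```

```text
clock: 4.52
tool_pos: [0.5064, -0.3326, 0.2384]
eef_rot: [0.768, 0.64, -0.002, 0.002]
contact_force: [-0.0, -0.2, 0.6]
opening: 1.001
finger_force: 0.0
bench 0.0007407397521153047
handle 923 [ 0.502  -0.3557] [0.3032 0.9529] 72.34880177959018 -0.1100509859179069 0.04695113579181901 -0.015023719599887983 0.04982808462393824 0.03882748222028953 0.035756107087681566
end of handle [ 0.4686 -0.4606]
trough 4495 ((502.3029479980469, -324.5042419433594), (278.41961669921875, 93.53841400146484), 75.92764282226562)
tape 5659 [ 0.6056 -0.4499  0.02  ] [ 0.7498 -0.27    0.12  ]
[ 0.5066 -0.3295  0.2382] [ 0.4405  0.6609  0.1036  1.6412 -0.0829  0.8438  0.3987]
```

View pics/w1.png

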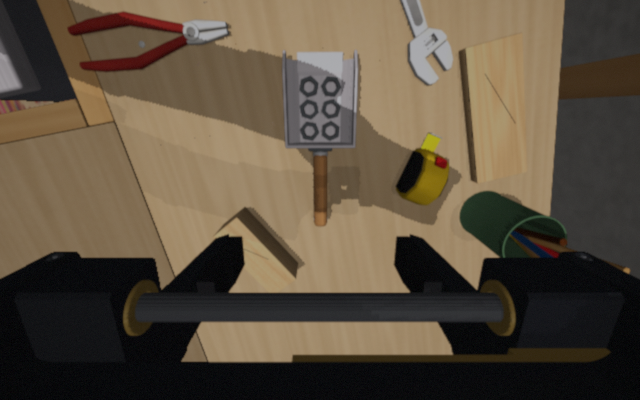

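Wrist view: the handle runs straight down the picture at column 320, rows 150–226. The trough with its six nuts is above it, and the tape stands at (425,178).

Run:
```python
from h import *
z=np.load("pics/w1.npz"); W=cloud("wrist",z["p"],z["d"],z["T"]); 
s=W[155:226,312:329].reshape(-1,3); s=s[(s[:,2]>.03)&(s[:,2]<.05)]
c=s.mean(0);v=np.linalg.svd((s-c)[:,:2],full_matrices=False)[2][0];v*=np.sign(v[1]);t=(s-c)[:,:2]@v
print("handle",c,np.degrees(np.arctan2(v[1],v[0])),t.min(),t.max(),"rear end",c[:2]+v*t.min())
print("grip80",c[:2]+v*(t.min()+.078))
n=np.array([v[1],-v[0]]); g=c[:2]+v*(t.min()+.078)
q=W[130:210,385:455].reshape(-1,3)
for h in(.04,.055,.065):
    k=q[(q[:,2]>h)]; a=(k[:,:2]-g)@n; b=(k[:,:2]-g)@v; print("tape above",h,"lateral",a.min(),"along",b.min(),b.max(),k[:,2].max())
```

```text
handle [ 0.5033 -0.3532  0.0353] 80.33443193635081 -0.05051962253092986 0.045169096538061344 rear end [ 0.4948 -0.403 ]
grip80 [ 0.5079 -0.3261]
tape above 0.04 lateral 0.00011399058259083626 along -0.047603365622702086 0.06946417313558695 0.3843535440645044
tape above 0.055 lateral 0.00011399058259083626 along -0.040364037590390846 0.06946417313558695 0.3843535440645044
tape above 0.065 lateral 0.00011399058259083626 along -0.029570163479457182 0.06946417313558695 0.3843535440645044
```

```bash
python3 -m pendant '[[0.1,0.04,0.9,0,0,0],[0,0,0.9,0,0,0],[0,0,0.9,0,0,0],[0,0,0.9,0,0,0],[0,0,0.9,0,0,0]]'
python3 -m pendant '[[0,0,0.9,0,0,0],[0,0,0.9,0,0,0],[0,0,0.9,0,0,0],[0,0,0.9,0,0,0],[0,0,0.5,0,0,0]]'
python3 -m pendant '[[0,0,0.4,0,0,0],[0,0,0.1,0,0,0],[0,0,0,0,0,0]]'
```

```text
clock: 4.98
tool_pos: [0.5092, -0.3222, 0.1251]
eef_rot: [0.765, 0.643, 0.0, -0.001]
contact_force: [-0.7, -0.7, -0.5]
opening: 0.999
finger_force: 0.0
clock: 5.4
tool_pos: [0.5081, -0.3216, 0.0213]
eef_rot: [0.766, 0.643, -0.0, -0.002]
contact_force: [0.0, 0.8, 0.0]
opening: 1.002
finger_force: 0.0
clock: 5.65
tool_pos: [0.5091, -0.3238, 0.011]
eef_rot: [0.766, 0.643, 0.0, -0.0]
contact_force: [-0.0, -0.2, -0.1]
opening: 1.002
finger_force: 0.0
```

```bash
python3 -m pendant '[[0,0,0,0,0,0],[0,0,0,0,0,0],[0,0,0,0,0,0],[0,0,0,0,0,0],[0,0,0,0,0,0]]' -1 50
python3 -m pendant '[[0,0,0,0,0,0],[0,0,0,0,0,0],[0,0,0,0,0,0],[0,0,0,0,0,0]]'
python3 -m pendant '[[0,0,-0.3,0,0,0],[0,0,-0.5,0,0,0],[0,0,-0.8,0,0,0],[0,0,-0.8,0,0,0],[0,0,-0.8,0,0,0]]'
python3 -c "
from h import *
p,d=optics.snapshot('side');cv2.imwrite('pics/s1.png',p)"
```

```text
clock: 6.07
tool_pos: [0.5093, -0.3245, 0.0117]
eef_rot: [0.766, 0.643, 0.0, 0.0]
contact_force: [-0.5, 0.7, -0.2]
opening: 0.643
finger_force: 0.0
clock: 6.4
tool_pos: [0.509, -0.3243, 0.0112]
eef_rot: [0.766, 0.643, 0.0, -0.0]
contact_force: [-0.4, -0.5, 0.1]
opening: 0.341
finger_force: 0.0
clock: 6.82
tool_pos: [0.5087, -0.3242, 0.0927]
eef_rot: [0.766, 0.643, -0.0, -0.0]
contact_force: [-0.4, -0.1, -3.4]
opening: 0.191
finger_force: 50.0
```

View pics/s1.png

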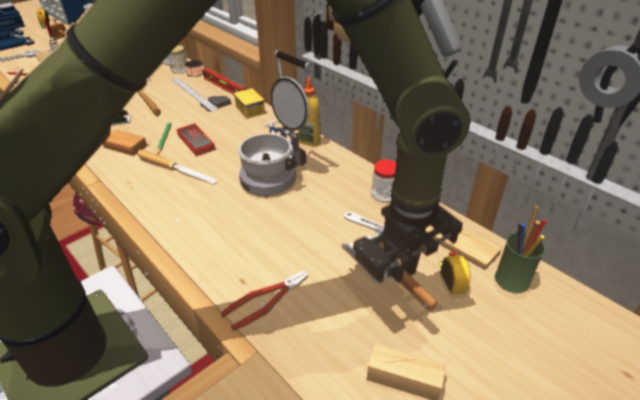

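The scoop is gripped (50 N) and lifted, and the tape at (455,272) is untouched. I lifted while the fingers were still closing, so I'll check how the scoop sits in the hand.

```bash
cat > sc.py <<'E'
from h import *
# scoop pose seen by the wrist camera, in tool coordinates
T=np.array(optics.calibration("wrist")["tool_from_camera"]); p,d=optics.snapshot("wrist"); 
W=cloud("wrist",p,d,T); S=cv2.cvtColor(p,cv2.COLOR_BGR2HSV)[...,1]; X,Y,Z=np.moveaxis(W,-1,0)
import sys; cv2.imwrite("pics/%s.png"%sys.argv[1],p)
m=(d>0)&(abs(Y)<.06)&(X>-.12)&(X<.16)&(Z>-.03)&(Z<.04)
# trough side walls' top edges
for sgn in(-1,1):
    k=m&(abs(Y-sgn*.043)<.006)&(X>.03)&(X<.13); q=W[k]; 
    if len(q)<20: print("few",len(q)); continue
    xs=np.arange(.04,.14,.01); top=[(x,np.percentile(q[abs(q[:,0]-x)<.005][:,2],5)) for x in xs if (abs(q[:,0]-x)<.005).sum()>4]
    print("wall",sgn,np.array(top).T)
k=m&(abs(Y)<.035)&(X>.02)&(X<.2);q=W[k];print("inside x range",q[:,0].min(),q[:,0].max())
for x in np.arange(.03,.16,.01):
    g=q[abs(q[:,0]-x)<.005]; 
    if len(g)>10: print("%.2f z med %.4f  y %.3f..%.3f  p95 %.4f"%(x,np.median(g[:,2]),g[:,1].min(),g[:,1].max(),np.percentile(g[:,2],95)))
print(d[d>0].min(), r.get_state()["contact_force"],r.get_state()["moment"])
E
python3 sc.py w2
```

```text
wall -1 [[ 0.04    0.05    0.06    0.07    0.08    0.09    0.1     0.11    0.12
   0.13  ]
 [-0.0083 -0.0081 -0.0081 -0.0082 -0.008  -0.0079 -0.0081 -0.008  -0.0053
   0.0068]]
wall 1 [[ 0.04    0.05    0.06    0.07    0.08    0.09    0.1     0.11    0.12
   0.13  ]
 [-0.0085 -0.0086 -0.0084 -0.0083 -0.008  -0.0081 -0.0079 -0.008  -0.0049
   0.0063]]
inside x range 0.02001667487621113 0.13211937966586582
0.03 z med 0.0101  y -0.035..0.035  p95 0.0259
0.04 z med 0.0209  y -0.035..0.035  p95 0.0264
0.05 z med 0.0212  y -0.035..0.035  p95 0.0265
0.06 z med 0.0234  y -0.035..0.035  p95 0.0267
0.07 z med 0.0227  y -0.035..0.035  p95 0.0268
0.08 z med 0.0246  y -0.035..0.035  p95 0.0269
0.09 z med 0.0211  y -0.035..0.035  p95 0.0269
0.10 z med 0.0211  y -0.035..0.035  p95 0.0269
0.11 z med 0.0252  y -0.035..0.035  p95 0.0270
0.12 z med 0.0240  y -0.035..0.035  p95 0.0257
0.13 z med 0.0227  y -0.035..0.035  p95 0.0241
0.05261791 [ 0.952  -0.6358 -3.7364] [-0.2904  0.0384 -0.0048]
```

View pics/w2.png

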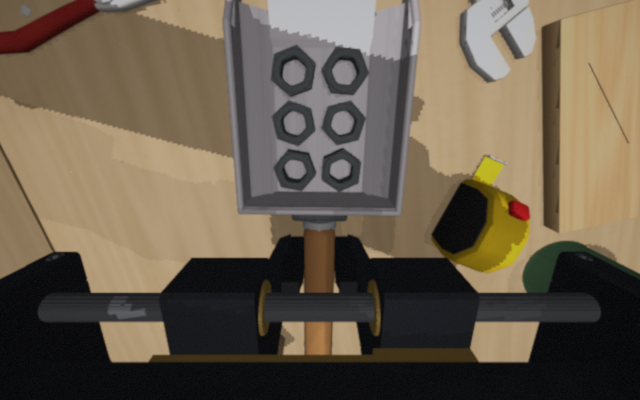

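The scoop is level, but the tips hold only the top 8 mm of the handle. I'll set it down and regrip deeper.

```bash
python3 -m pendant '[[0,0,0.7,0,0,0],[0,0,0.8,0,0,0],[0,0,0.6,0,0,0],[0,0,0.34,0,0,0],[0,0,0.1,0,0,0]]'
python3 -m pendant '[[0,0,0,0,0,0],[0,0,0,0,0,0],[0,0,0,0,0,0],[0,0,0,0,0,0]]' -0.3
python3 -m pendant '[[0,0,0.3,0,0,0],[0,0,0.3,0,0,0],[0,0,0.1,0,0,0],[0,0,0,0,0,0]]'
python3 -m pendant '[[0,0,0,0,0,0],[0,0,0,0,0,0],[0,0,0,0,0,0],[0,0,0,0,0,0],[0,0,0,0,0,0]]' -1 55
python3 -m pendant '[[0,0,0,0,0,0],[0,0,0,0,0,0]]'
```

```text
clock: 7.33
tool_pos: [0.5075, -0.3246, 0.027]
eef_rot: [0.766, 0.642, -0.001, -0.001]
contact_force: [-4.7, 0.3, 18.1]
opening: 0.191
finger_force: 50.0
clock: 7.67
tool_pos: [0.5093, -0.3243, 0.0279]
eef_rot: [0.766, 0.643, 0.0, 0.0]
contact_force: [-0.0, -0.2, -0.5]
opening: 0.351
finger_force: 0.0
clock: 8.0
tool_pos: [0.5083, -0.3238, 0.0089]
eef_rot: [0.766, 0.643, -0.0, -0.001]
contact_force: [1.0, 0.5, 0.0]
opening: 0.348
finger_force: 0.0
clock: 8.42
tool_pos: [0.5089, -0.3243, 0.0102]
eef_rot: [0.766, 0.643, -0.0, -0.0]
contact_force: [-0.6, 0.3, -1.7]
opening: 0.195
finger_force: 55.0
clock: 8.58
tool_pos: [0.5089, -0.3243, 0.0102]
eef_rot: [0.766, 0.643, -0.0, -0.0]
contact_force: [-0.0, 0.1, -1.4]
opening: 0.195
finger_force: 55.0
```

```bash
python3 -m pendant '[[0,0,-0.3,0,0,0],[0,0,-0.7,0,0,0],[0,0,-0.9,0,0,0],[0,0,-0.9,0,0,0],[0,0,-0.9,0,0,0]]'
python3 -m pendant '[[0,0,-0.9,0,0,0],[0,0,-0.9,0,0,0],[0,0,-0.6,0,0,0],[0,0,-0.3,0,0,0],[0,0,0,0,0,0]]'
python3 sc.py w3
```

```text
clock: 9.0
tool_pos: [0.5088, -0.3241, 0.1039]
eef_rot: [0.766, 0.643, -0.0, -0.0]
contact_force: [0.4, -0.2, -2.8]
opening: 0.2
finger_force: 55.0
clock: 9.42
tool_pos: [0.5098, -0.3249, 0.1721]
eef_rot: [0.766, 0.643, 0.001, 0.002]
contact_force: [0.5, 0.5, -2.5]
opening: 0.2
finger_force: 55.0
wall -1 [[ 0.04    0.05    0.06    0.07    0.08    0.09    0.1     0.11    0.12  ]
 [-0.0263 -0.0265 -0.0263 -0.0264 -0.0263 -0.0262 -0.0261 -0.0262 -0.0236]]
wall 1 [[ 0.04    0.05    0.06    0.07    0.08    0.09    0.1     0.11    0.12  ]
 [-0.0265 -0.0266 -0.0265 -0.0264 -0.0262 -0.0262 -0.0262 -0.0262 -0.0246]]
inside x range 0.020385410508785944 0.1267327311378828
0.03 z med -0.0118  y -0.035..0.035  p95 0.0077
0.04 z med 0.0021  y -0.035..0.035  p95 0.0082
0.05 z med 0.0022  y -0.035..0.035  p95 0.0083
0.06 z med 0.0063  y -0.035..0.035  p95 0.0085
0.07 z med 0.0040  y -0.035..0.035  p95 0.0085
0.08 z med 0.0049  y -0.035..0.035  p95 0.0087
0.09 z med 0.0043  y -0.035..0.035  p95 0.0087
0.10 z med 0.0036  y -0.035..0.035  p95 0.0088
0.11 z med 0.0060  y -0.035..0.035  p95 0.0087
0.12 z med 0.0060  y -0.035..0.035  p95 0.0077
0.13 z med 0.0054  y -0.034..0.032  p95 0.0067
0.05249288 [ 0.2439  0.5444 -3.2197] [-0.1985  0.0804 -0.0571]
```

```bash
python3 -m pendant '[[0.3,-0.1,0,0,0,0],[0.6,-0.2,0,0,0,0],[0.8,-0.25,0,0,0,0],[0.8,-0.25,0,0,0,0],[0.8,-0.25,0,0,0,0]]' >/dev/null
python3 -m pendant '[[0.8,-0.25,0,0,0,0],[0.8,-0.25,0,0,0,0],[0.8,-0.25,0,0,0,0],[0.8,-0.25,0,0,0,0],[0.8,-0.25,0,0,0,0]]'
python3 -m pendant '[[0.8,-0.25,0,0,0,0],[0.8,-0.25,0,0,0,0],[0.8,-0.25,0,0,0,0],[0.8,-0.25,0,0,0,0],[0.8,-0.25,0,0,0,0]]'
python3 -m pendant '[[0.8,-0.25,0,0,0,0],[0.65,-0.2,0,0,0,0],[0.5,-0.15,0,0,0,0],[0.3,-0.1,0,0,0,0],[0,0,0,0,0,0]]'
python3 -m pendant '[[0,0,0,0,0,0.033],[0,0,0,0,0,0.033],[0,0,0,0,0,0.033],[0,0,0,0,0,0.033],[0,0,0,0,0,0.033]]'
python3 -c "
from h import *
print(r.get_state()['q'])"
```

```text
clock: 10.3
tool_pos: [0.4827, -0.1328, 0.169]
eef_rot: [0.766, 0.643, -0.001, -0.001]
contact_force: [-0.2, 0.4, -3.4]
opening: 0.198
finger_force: 55.0
clock: 10.72
tool_pos: [0.4691, -0.0291, 0.1691]
eef_rot: [0.766, 0.643, -0.001, -0.001]
contact_force: [-0.7, 1.2, -2.2]
opening: 0.2
finger_force: 55.0
clock: 11.13
tool_pos: [0.462, 0.03, 0.1694]
eef_rot: [0.765, 0.644, -0.001, -0.001]
contact_force: [0.6, -1.0, -1.3]
opening: 0.198
finger_force: 55.0
clock: 11.55
tool_pos: [0.4628, 0.0265, 0.1699]
eef_rot: [0.907, 0.422, -0.001, 0.0]
contact_force: [-0.6, 0.1, -2.3]
opening: 0.194
finger_force: 55.0
[-0.3427  0.6281  0.296   2.1238 -0.4088  0.4441 -0.4275]
```

```bash
python3 -m pendant '[[0.2,0,-0.3,0,-0.019,0],[0.2,0,-0.68,0,-0.039,0],[0.04,0,-0.5,0,-0.039,0],[0,0,0,0,0,0],[0,0,0,0,0,0]]'
python3 -c "
from h import *
s=r.get_state();M=R.from_quat(s['eef_rot']).as_matrix();print(s['q'],M,s['tool_pos']+M@[.139,0,.002])"
```

```text
clock: 11.97
tool_pos: [0.4734, 0.0401, 0.2055]
eef_rot: [0.894, 0.422, -0.137, 0.065]
contact_force: [-0.1, -0.9, -3.1]
opening: 0.199
finger_force: 55.0
[-0.6248  0.7268  0.5702  1.8745 -0.2123  0.8687 -0.6672] [[ 0.6067  0.7719 -0.1899]
 [ 0.7364 -0.6357 -0.2315]
 [-0.2994  0.0007 -0.9541]] [0.5573 0.142  0.162 ]
```

```bash
python3 -m pendant '[[0.1,0,0,0,-0.028,0],[0.1,0,0,0,-0.028,0],[0.2,0,0,0,0,0],[0,0,0,0,0,0]]'
python3 -c "
from h import *
s=r.get_state();M=R.from_quat(s['eef_rot']).as_matrix();print(s['q'],M,s['tool_pos']+M@[.139,0,.002])"
```

```text
clock: 12.3
tool_pos: [0.4779, 0.0458, 0.2008]
eef_rot: [0.879, 0.413, -0.215, 0.1]
contact_force: [-0.3, 0.1, -2.5]
opening: 0.196
finger_force: 55.0
[-0.6816  0.8348  0.6148  1.7498 -0.1529  1.0468 -0.7432] [[ 0.5661  0.7694 -0.2958]
 [ 0.6833 -0.6387 -0.3537]
 [-0.4611 -0.0019 -0.8873]] [0.556  0.1401 0.1349]
```

```bash
python3 -m pendant '[[0,0,-0.29,0,-0.017,0],[0,0,-0.29,0,-0.017,0],[0,0,-0.29,0,-0.017,0],[0,0,-0.29,0,-0.017,0],[0,0,-0.29,0,-0.017,0]]'
python3 -m pendant '[[0,0,0,0,0,0],[0,0,0,0,0,0],[0,0,0,0,0,0]]'
python3 -c "
from h import *
s=r.get_state();M=R.from_quat(s['eef_rot']).as_matrix();print(s['q'],M,s['tool_pos']+M@[.139,0,.002])
a,_=optics.snapshot('side');b,_=optics.snapshot('wrist');c,_=optics.snapshot('top');k=lambda p:cv2.resize(p,(400,300))
cv2.imwrite('pics/m1.png',np.vstack([np.hstack([cv2.resize(a[60:260,180:420],(400,300)),cv2.resize(b,(400,300))]),np.hstack([cv2.resize(c[90:240,140:340],(400,300)),k(a)])]))"
```

```text
clock: 12.72
tool_pos: [0.4905, 0.0592, 0.2336]
eef_rot: [0.844, 0.394, -0.33, 0.154]
contact_force: [-0.1, 1.0, -1.7]
opening: 0.196
finger_force: 55.0
clock: 12.97
tool_pos: [0.4902, 0.0593, 0.233]
eef_rot: [0.844, 0.394, -0.33, 0.154]
contact_force: [-0.2, -0.2, -1.0]
opening: 0.2
finger_force: 55.0
[-0.7336  0.961   0.6666  1.5151 -0.0606  1.3945 -0.807 ] [[ 0.4709  0.7673 -0.4352]
 [ 0.5638 -0.6412 -0.5205]
 [-0.6785 -0.0002 -0.7346]] [0.5548 0.1367 0.1372]
```

View pics/m1.png

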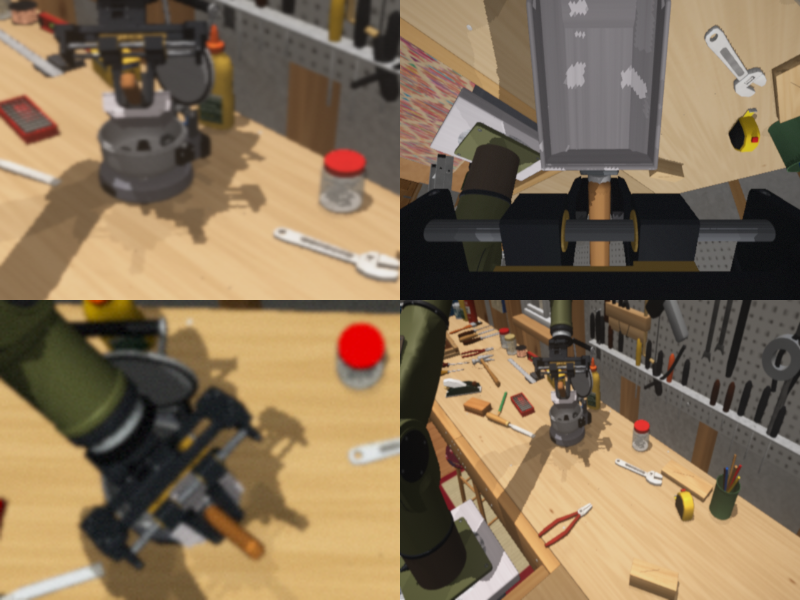

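The wrist view shows the scoop empty over the drum, and the wrist force has dropped by the nuts' weight. Next I level the scoop and carry it back.

```bash
python3 -m pendant '[[-0.2,0,-0.3,0,0.039,0],[-0.2,0,-0.3,0,0.039,0],[0,0,0,0,0.039,0],[0,0,0,0,0.039,0],[0,0,0,0,0.039,0]]'
python3 -m pendant '[[0,0,0,0,0.039,0],[0,0,0,0,0,-0.033],[0,0,0,0,0,-0.033],[0,0,0,0,0,-0.033],[0,0,0,0,0,-0.033]]'
python3 -m pendant '[[-0.6,0.13,0,0,0,-0.033],[-0.8,0.19,0,0,0,0],[-0.8,0.19,0,0,0,0],[-0.8,0.19,0,0,0,0],[-0.8,0.19,0,0,0,0]]'
python3 -m pendant '[[-0.8,0.19,0,0,0,0],[-0.8,0.19,0,0,0,0],[-0.8,0.19,0,0,0,0],[-0.8,0.19,0,0,0,0],[-0.8,0.19,0,0,0,0]]'
python3 -c "
from h import *
s=r.get_state();M=R.from_quat(s['eef_rot']).as_matrix();print(s['q'],M,s['tool_pos'])
c,d=optics.snapshot('top');a,_=optics.snapshot('side')
cv2.imwrite('pics/m2.png',np.hstack([cv2.resize(c[140:220,180:270],(400,356)),cv2.resize(a[125:205,225:315],(400,356))]))"
```

```text
clock: 13.53
tool_pos: [0.4923, 0.062, 0.2517]
eef_rot: [0.904, 0.424, -0.057, 0.028]
contact_force: [0.7, -0.1, -2.5]
opening: 0.202
finger_force: 55.0
clock: 13.95
tool_pos: [0.4913, 0.0614, 0.251]
eef_rot: [0.797, 0.604, -0.006, 0.002]
contact_force: [0.1, 0.2, -1.6]
opening: 0.195
finger_force: 55.0
clock: 14.37
tool_pos: [0.495, -0.0367, 0.2517]
eef_rot: [0.766, 0.642, -0.006, 0.001]
contact_force: [0.1, 0.1, -1.3]
opening: 0.198
finger_force: 55.0
clock: 14.78
tool_pos: [0.5009, -0.1392, 0.2526]
eef_rot: [0.766, 0.642, -0.006, 0.001]
contact_force: [0.3, -0.1, -1.5]
opening: 0.198
finger_force: 55.0
[-0.009   0.5504  0.2948  1.8745 -0.2069  0.7524  0.2213] [[ 0.1748  0.9846 -0.0081]
 [ 0.9845 -0.1749 -0.01  ]
 [-0.0113 -0.0062 -0.9999]] [ 0.5009 -0.1392  0.2526]
```

View pics/m2.png

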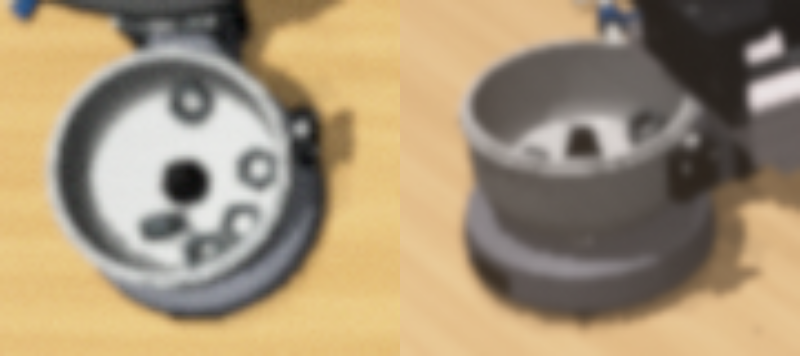

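I count five nuts in the drum; a sixth may be hidden by the front wall. I'll look with the wrist camera, drum beside the scoop, before putting the scoop down.

```bash
python3 -m pendant '[[0.77,-0.7,0,0,0,0],[0.77,-0.7,0,0,0,0],[0.77,-0.7,0,0,0,0],[0.77,-0.7,0,0,0,0],[0.77,-0.7,0,0,0,0]]'
python3 -m pendant '[[0,0,0,0,0,0]]'
python3 -c "
from h import *
M=np.linalg.inv(wristT());c=optics.calibration('wrist');f=200/np.tan(np.radians(c['vfov'])/2)
q=M[:3,:3]@[.572,.167,.07]+M[:3,3];u,v=int(c['cx']-f*q[0]/q[2]),int(c['cy']+f*q[1]/q[2]);print(u,v)
p,_=optics.snapshot('wrist');t,_=optics.snapshot('top')
cv2.imwrite('pics/m3.png',np.hstack([cv2.resize(p[max(v-80,0):v+80,max(u-80,0):u+80],(400,400),interpolation=3),cv2.resize(t[130:270,150:290],(400,400))]))"
```

```text
clock: 15.3
tool_pos: [0.4309, -0.0264, 0.252]
eef_rot: [0.766, 0.643, -0.006, 0.001]
contact_force: [0.5, 0.7, -0.6]
opening: 0.197
finger_force: 55.0
clock: 15.38
tool_pos: [0.4282, -0.0229, 0.2515]
eef_rot: [0.764, 0.645, -0.007, -0.002]
contact_force: [0.4, 0.2, -1.2]
opening: 0.197
finger_force: 55.0
435 -35
```

View pics/m3.png

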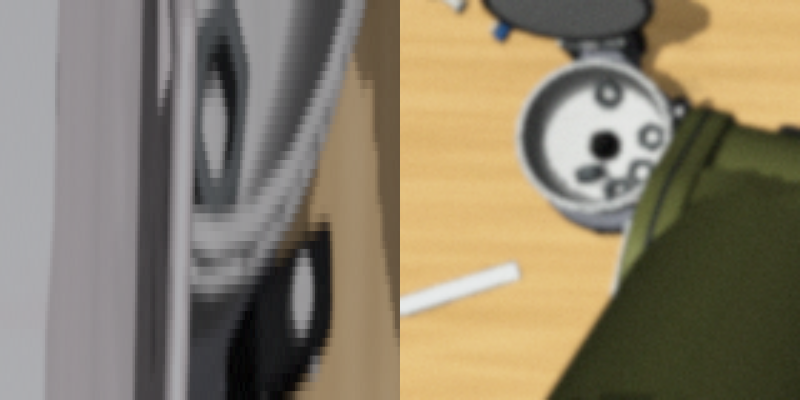

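The drum sits above the picture from here (the camera tilts back towards the fingers), so I go further over it.

```bash
python3 -m pendant '[[0.9,-0.25,0,0,0,0],[0.9,-0.25,0,0,0,0],[0.9,-0.25,0,0,0,0],[0.9,-0.25,0,0,0,0],[0.9,-0.25,0,0,0,0]]'
python3 -m pendant '[[0,0,0,0,0,0]]'
python3 -c "
from h import *
M=np.linalg.inv(wristT());c=optics.calibration('wrist');f=200/np.tan(np.radians(c['vfov'])/2)
q=M[:3,:3]@[.572,.167,.07]+M[:3,3];u,v=int(c['cx']-f*q[0]/q[2]),int(c['cy']+f*q[1]/q[2]);print(u,v)
p,_=optics.snapshot('wrist')
cv2.imwrite('pics/m4.png',p)"
```

```text
clock: 15.9
tool_pos: [0.4219, 0.0887, 0.251]
eef_rot: [0.767, 0.642, -0.006, 0.002]
contact_force: [0.1, -0.2, -1.5]
opening: 0.194
finger_force: 55.0
clock: 15.98
tool_pos: [0.4217, 0.0927, 0.2507]
eef_rot: [0.764, 0.645, -0.005, 0.001]
contact_force: [0.2, 0.7, -1.0]
opening: 0.199
finger_force: 55.0
444 89
```

View pics/m4.png

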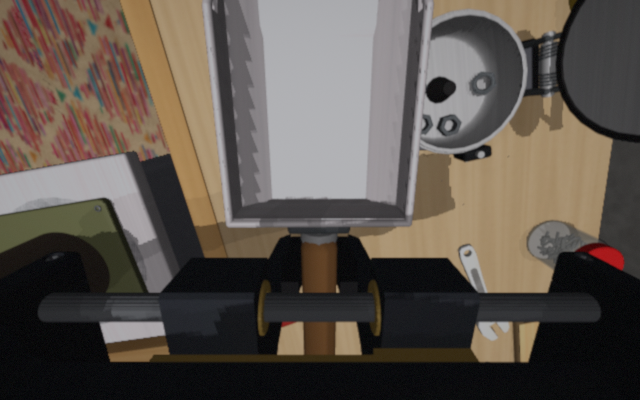

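Three nuts show at (482,84), (448,125) and (424,124); the scoop hides the rest. There is none on the bench nearby. I place the scoop back and recheck after.

```bash
python3 -m pendant '[[-0.88,0.35,0,0,0.003,0],[-0.88,0.35,0,0,0,0],[-0.88,0.35,0,0,0,0],[-0.88,0.35,0,0,0,0],[-0.88,0.35,0,0,0,0]]' >/dev/null
python3 -m pendant '[[-0.88,0.35,0,0,0,0],[-0.88,0.35,0,0,0,0],[-0.88,0.35,0,0,0,0],[-0.88,0.35,0,0,0,0],[-0.88,0.35,0,0,0,0]]' >/dev/null
python3 -m pendant '[[-0.88,0.35,0,0,0,0],[-0.88,0.35,0,0,0,0],[-0.88,0.35,0,0,0,0],[-0.88,0.35,0,0,0,0],[-0.88,0.35,0,0,0,0]]' 
python3 -m pendant '[[-0.88,0.35,0,0,0,0],[-0.88,0.35,0,0,0,0],[-0.88,0.35,0,0,0,0],[0,0,0.3,0,0,0],[0,0,0.8,0,0,0]]' 
python3 -m pendant '[[0,0,0.9,0,0,0],[0,0,0.9,0,0,0],[0,0,0.9,0,0,0],[0,0,0.9,0,0,0],[0,0,0.9,0,0,0]]' 
python3 -m pendant '[[0,0,0.9,0,0,0],[0,0,0.9,0,0,0],[0,0,0.6,0,0,0],[0,0,0.4,0,0,0],[0,0,0.2,0,0,0]]' 
python3 -c "
from h import *
print(R.from_quat(r.get_state()['eef_rot']).as_matrix())"
```

```text
clock: 17.28
tool_pos: [0.4922, -0.2627, 0.2508]
eef_rot: [0.767, 0.642, -0.003, -0.001]
contact_force: [-0.3, -0.2, -1.1]
opening: 0.196
finger_force: 55.0
clock: 17.7
tool_pos: [0.5073, -0.334, 0.225]
eef_rot: [0.768, 0.641, -0.003, 0.002]
contact_force: [-0.8, 0.1, -0.7]
opening: 0.197
finger_force: 55.0
clock: 18.12
tool_pos: [0.5054, -0.3302, 0.1095]
eef_rot: [0.767, 0.642, -0.003, -0.002]
contact_force: [-0.8, -0.5, -0.2]
opening: 0.2
finger_force: 55.0
clock: 18.53
tool_pos: [0.5047, -0.3295, 0.0342]
eef_rot: [0.767, 0.642, -0.003, -0.003]
contact_force: [0.4, -0.8, -1.3]
opening: 0.198
finger_force: 55.0
[[ 0.1752  0.9845 -0.0084]
 [ 0.9845 -0.1752  0.    ]
 [-0.0015 -0.0083 -1.    ]]
```

```bash
python3 -m pendant '[[0,0,0.3,0,0,0],[0,0,0.3,0,0,0],[0,0,0.2,0,0,0],[0,0,0.13,0,0,0],[0,0,0,0,0,0]]' 
python3 -m pendant '[[0,0,0,0,0,0],[0,0,0,0,0,0],[0,0,0,0,0,0],[0,0,0,0,0,0]]' -0.2
python3 -m pendant '[[0,0,-0.3,0,0,0],[0,0,-0.7,0,0,0],[0,0,-0.9,0,0,0],[0,0,-0.9,0,0,0],[0,0,-0.9,0,0,0]]' 
python3 -m pendant '[[0,0,-0.9,0,0,0],[0,0,-0.9,0,0,0],[0,0,-0.9,0,0,0],[0,0,-0.9,0,0,0],[0,0,-0.9,0,0,0]]' 0
python3 - <<'E'
from h import *
z0=np.load("pics/top0.npz"); p,d=optics.snapshot("top"); np.savez("pics/top1.npz",p=p,d=d)
W=cloud("top",p,d); W0=cloud("top",z0["p"],z0["d"])
dz=((W[...,2]-W0[...,2])>.006)&(W[...,2]<.05)&(d>0)&(z0["d"]>0)
n,l,st,c=cv2.connectedComponentsWithStats(dz.astype(np.uint8))
for i in range(1,n):
    if st[i,4]>8: print(st[i],c[i],np.median(W[l==i],0))
X,Y,Z=np.moveaxis(W,-1,0)
s=(X>.46)&(X<.58)&(Y>-.42)&(Y<-.18)&(Z>.006)&(Z<.045); print("scoop",s.sum(),W[s].min(0),W[s].max(0))
dr=np.hypot(X-.572,Y-.167)<.05
h=np.where(dr,Z,0); print(np.percentile(Z[dr],[5,25,50,75,95]))
cv2.imwrite("pics/m5.png",np.vstack([np.hstack([cv2.resize(p[140:220,180:270],(400,356),interpolation=2),cv2.resize(cv2.applyColorMap((np.clip((Z-.05)/.05,0,1)*255).astype(np.uint8),2)[140:220,180:270],(400,356),interpolation=0)])]))
E
```

```text
clock: 18.95
tool_pos: [0.5059, -0.3286, 0.012]
eef_rot: [0.766, 0.643, -0.003, -0.002]
contact_force: [0.5, 0.2, -0.9]
opening: 0.197
finger_force: 55.0
clock: 19.28
tool_pos: [0.5064, -0.3289, 0.0128]
eef_rot: [0.766, 0.643, -0.002, -0.001]
contact_force: [0.7, -0.2, 0.2]
opening: 0.396
finger_force: 0.0
clock: 19.7
tool_pos: [0.5065, -0.3286, 0.1064]
eef_rot: [0.766, 0.643, -0.003, -0.002]
contact_force: [-0.2, 0.4, -0.2]
opening: 0.397
finger_force: 0.0
clock: 20.12
tool_pos: [0.5071, -0.3285, 0.2192]
eef_rot: [0.766, 0.643, -0.002, -0.002]
contact_force: [1.1, -0.5, 0.9]
opening: 0.503
finger_force: 0.0
[366 187  40   9  85] [385.5059 190.8118] [ 0.562  -0.2515  0.0319]
[407 194   3  10  16] [407.6875 198.75  ] [ 0.5412 -0.3068  0.0362]
[361 213  71  16 159] [395.956  220.3711] [ 0.4846 -0.2827  0.0341]
[ 48 320   5   5  10] [ 50.2 321.7] [ 0.07    1.1503 -0.912 ]
[131 323   8   6  14] [135. 325.] [ 0.0635  0.7514 -0.908 ]
[166 322   4   8   9] [167.7778 325.8889] [ 0.063   0.5977 -0.907 ]
[185 324   5   6  12] [186.9167 326.6667] [ 0.062   0.5078 -0.9087]
[247 325   8   5   9] 
[... 3759 characters left out ...]
0.9075]
[ 92 389   3   7   9] [ 93.1111 391.4444] [-0.2304  0.916  -0.9071]
[116 388   5   7  14] [117.9286 390.4286] [-0.2265  0.8042 -0.9093]
[143 389   7   5  10] [145.9 390.9] [-0.226   0.6788 -0.9109]
[ 20 390   5   6  10] [ 22.  392.3] [-0.2441  1.2393 -0.909 ]
[ 48 390   5   5   9] [ 50.     391.3333] [-0.2371  1.1148 -0.9092]
[ 54 390   6   5  10] [ 55.9 392. ] [-0.2391  1.0855 -0.9091]
[ 81 391   7   3   9] [ 83.4444 391.7778] [-0.2351  0.9584 -0.906 ]
[126 392   5   7  12] [127.6667 395.3333] [-0.2479  0.7566 -0.9079]
[135 392   6   6  11] [137.2727 393.5455] [-0.236   0.7149 -0.9076]
scoop 969 [ 0.4675 -0.3892  0.006 ] [ 0.5796 -0.1846  0.0424]
[0.0515 0.0535 0.0552 0.0632 0.0782]
```

No stray nut on the bench and the scoop is down flat. I move over the drum, look in, and work out the lid arc.

```bash
python3 -m pendant '[[0.4,0,-0.8,0,0,0],[0.94,-0.18,-0.4,0,0,0],[0.94,-0.18,-0.4,0,0,0],[0.94,-0.18,-0.4,0,0,0],[0.94,-0.18,-0.4,0,0,0]]' >/dev/null
python3 -m pendant '[[0.94,-0.18,-0.4,0,0,0],[0.94,-0.18,-0.4,0,0,0],[0.94,-0.18,-0.4,0,0,0],[0.94,-0.18,-0.4,0,0,0],[0.94,-0.18,-0.4,0,0,0]]' >/dev/null
python3 -m pendant '[[0.94,-0.18,-0.4,0,0,0],[0.94,-0.18,-0.4,0,0,0],[0.94,-0.18,-0.4,0,0,0],[0.94,-0.18,-0.4,0,0,0],[0.94,-0.18,-0.4,0,0,-0.026]]' >/dev/null
python3 -m pendant '[[0.94,-0.18,-0.4,0,0,-0.026],[0.9,-0.1,-0.4,0,0,-0.026],[0.2,0,-0.2,0,0,0],[0,0,0,0,0,0]]'
python3 - <<'E'
from h import *
T=wristT(); p,d=optics.snapshot("wrist"); W=cloud("wrist",p,d,T); Z=W[...,2]; cv2.imwrite("pics/w5.png",p)
m=(d>0)&(abs(Z-.298)<.03)&(W[...,0]>.62)&(W[...,0]<.73)&(abs(W[...,1]-.175)<.06); q=W[m]
if len(q)>10: print("bar",len(q),q.mean(0),q.min(0),q.max(0))
m=(d>0)&(abs(Z-.105)<.005)&(np.hypot(W[...,0]-.572,W[...,1]-.167)<.075); xy=W[m][:,:2].astype(np.float32)
print("rim",len(xy),cv2.minEnclosingCircle(xy) if len(xy) else 0)
b=.187; t=np.radians(20); a=np.linspace(1.7,0,26); P=np.c_[-b*np.cos(a),b*np.sin(a)]; D=np.diff(P,axis=0)/.025
print(np.c_[a[1:],D[:,0]*np.cos(t)+D[:,1]*np.sin(t), D[:,0]*np.sin(t)-D[:,1]*np.cos(t)])
print(r.get_state()['q'])
E
```

```text
clock: 21.75
tool_pos: [0.5007, 0.0692, 0.4035]
eef_rot: [0.681, 0.732, -0.001, -0.002]
contact_force: [0.5, -0.4, 0.3]
opening: 0.5
finger_force: 0.0
bar 3638 [0.671  0.1783 0.2996] [0.6613 0.119  0.2682] [0.6859 0.2283 0.3074]
rim 1155 ((0.5756555199623108, 0.16516141593456268), 0.07204753905534744)
[[ 1.632  -0.4592 -0.2186]
 [ 1.564  -0.473  -0.1869]
 [ 1.496  -0.4846 -0.1543]
 [ 1.428  -0.4939 -0.121 ]
 [ 1.36   -0.501  -0.0872]
 [ 1.292  -0.5058 -0.0529]
 [ 1.224  -0.5082 -0.0184]
 [ 1.156  -0.5083  0.0161]
 [ 1.088  -0.506   0.0506]
 [ 1.02   -0.5014  0.0849]
 [ 0.952  -0.4945  0.1188]
 [ 0.884  -0.4853  0.1521]
 [ 0.816  -0.4738  0.1847]
 [ 0.748  -0.4602  0.2165]
 [ 0.68   -0.4444  0.2473]
 [ 0.612  -0.4266  0.2769]
 [ 0.544  -0.4068  0.3052]
 [ 0.476  -0.3851  0.3322]
 [ 0.408  -0.3616  0.3575]
 [ 0.34   -0.3365  0.3813]
 [ 0.272  -0.3098  0.4033]
 [ 0.204  -0.2817  0.4234]
 [ 0.136  -0.2523  0.4416]
 [ 0.068  -0.2217  0.4577]
 [ 0.     -0.1901  0.4717]]
[-0.4014  0.3572  0.2628  1.6717 -0.1008  1.1311 -0.0416]
```

View pics/w5.png

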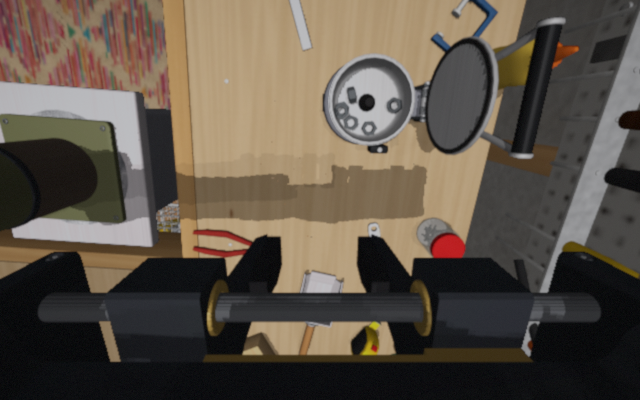

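The wrist view shows all six nuts in the drum, around (342–395, 95–128). The bar runs from (552,20) to (522,155). The scoop lies at (320,295). Now the lid: tilt the tool and approach the bar.

```bash
python3 -m pendant '[[0,0,0,-0.037,0,0],[0,0,0,-0.037,0,0],[0,0,0,-0.037,0,0],[0,0,0,0,0,0]]' 0.1 25
python3 -m pendant '[[0.53,0.77,0.46,0,0,0],[0.53,0.77,0.46,0,0,0],[0.53,0.77,0.46,0,0,0],[0.53,0.77,0.46,0,0,0],[0.53,0.77,0.46,0,0,0]]'
python3 -m pendant '[[0.53,0.77,0.46,0,0,0],[0.53,0.77,0.46,0,0,0],[0,0,0,0,0,0],[0,0,0,0,0,0]]'
python3 - <<'E'
from h import *
s=r.get_state(); M=R.from_quat(s['eef_rot']).as_matrix(); print(s['q'],M)
g=np.array([.675,.175,.297]); print("to go (units)",M.T@(g+.0187*M[:,2]-s['tool_pos'])/.025)
E
```

```text
clock: 22.13
tool_pos: [0.4931, 0.0636, 0.3983]
eef_rot: [0.674, 0.72, 0.121, 0.114]
contact_force: [-2.1, -0.8, -1.2]
opening: 0.552
finger_force: 0.0
clock: 22.55
tool_pos: [0.6075, 0.1402, 0.38]
eef_rot: [0.673, 0.72, 0.123, 0.116]
contact_force: [0.2, -0.5, 0.0]
opening: 0.549
finger_force: 0.0
clock: 22.88
tool_pos: [0.6487, 0.17, 0.3703]
eef_rot: [0.672, 0.721, 0.123, 0.116]
contact_force: [0.3, -0.7, -0.3]
opening: 0.551
finger_force: 0.0
[-0.5312  0.4937  0.2585  1.6057 -0.0546  0.7274 -0.2187] [[-0.0689  0.9408  0.332 ]
 [ 0.9976  0.0655  0.0213]
 [-0.0017  0.3327 -0.943 ]]
to go (units) [0.1338 0.0284 3.8683]
```

```bash
python3 -m pendant '[[0.13,0.03,0.7,0,0,0],[0,0,0.8,0,0,0],[0,0,0.8,0,0,0],[0,0,0.8,0,0,0],[0,0,0.5,0,0,0]]'
python3 -m pendant '[[0,0,0.27,0,0,0],[0,0,0,0,0,0]]'
python3 -m pendant '[[0,0,0,0,0,0],[0,0,0,0,0,0],[0,0,0,0,0,0],[0,0,0,0,0,0],[0,0,0,0,0,0]]' -1 25
python3 -m pendant '[[0,0,0,0,0,0],[0,0,0,0,0,0],[0,0,0,0,0,0]]'
```

```text
clock: 23.3
tool_pos: [0.6777, 0.1739, 0.2854]
eef_rot: [0.673, 0.72, 0.123, 0.116]
contact_force: [-0.8, -0.1, -0.7]
opening: 0.55
finger_force: 0.0
clock: 23.47
tool_pos: [0.68, 0.1751, 0.2795]
eef_rot: [0.672, 0.721, 0.123, 0.116]
contact_force: [-0.1, 0.0, 1.1]
opening: 0.552
finger_force: 0.0
clock: 23.88
tool_pos: [0.6805, 0.1767, 0.2816]
eef_rot: [0.672, 0.721, 0.125, 0.116]
contact_force: [-0.3, -0.8, -0.3]
opening: 0.196
finger_force: 0.7
clock: 24.13
tool_pos: [0.6812, 0.1767, 0.2817]
eef_rot: [0.672, 0.721, 0.126, 0.117]
contact_force: [0.3, 0.7, 3.4]
opening: 0.171
finger_force: 24.9
```

```bash
python3 -m pendant '[[0,-0.46,-0.22,0,0,0],[0,-0.47,-0.19,0,0,0],[0,-0.48,-0.15,0,0,0],[0,-0.49,-0.12,0,0,0],[0,-0.5,-0.09,0,0,0]]'
python3 -m pendant '[[0,-0.51,-0.05,0,0,0],[0,-0.51,-0.02,0,0,0],[0,-0.51,0.02,0,0,0],[0,-0.51,0.05,0,0,0],[0,-0.5,0.08,0,0,0]]'
```

```text
clock: 24.55
tool_pos: [0.6216, 0.1733, 0.2824]
eef_rot: [0.671, 0.72, 0.13, 0.119]
contact_force: [4.1, 1.3, 7.2]
opening: 0.171
finger_force: 25.0
clock: 24.97
tool_pos: [0.5621, 0.1699, 0.2587]
eef_rot: [0.671, 0.72, 0.13, 0.118]
contact_force: [4.6, 2.7, 4.3]
opening: 0.168
finger_force: 25.1
```

```bash
python3 -m pendant '[[0,-0.49,0.12,0,0,0],[0,-0.49,0.15,0,0,0],[0,-0.47,0.18,0,0,0],[0,-0.46,0.22,0,0,0],[0,-0.44,0.25,0,0,0]]'
python3 -m pendant '[[0,-0.43,0.28,0,0,0],[0,-0.41,0.31,0,0,0],[0,-0.39,0.33,0,0,0],[0,-0.36,0.36,0,0,0],[0,-0.34,0.38,0,0,0]]'
python3 -m pendant '[[0,0,0,0,0,0]]'
```

```text
clock: 25.38
tool_pos: [0.5144, 0.1671, 0.2163]
eef_rot: [0.671, 0.721, 0.13, 0.118]
contact_force: [4.1, 3.8, 4.6]
opening: 0.162
finger_force: 25.0
clock: 25.8
tool_pos: [0.4921, 0.1657, 0.183]
eef_rot: [0.675, 0.721, 0.11, 0.111]
contact_force: [-2.0, -7.7, 8.9]
opening: 0.166
finger_force: 23.8
clock: 25.88
tool_pos: [0.4919, 0.1657, 0.1827]
eef_rot: [0.676, 0.72, 0.11, 0.111]
contact_force: [-0.9, -5.6, 6.6]
opening: 0.166
finger_force: 24.0
```

```bash
python3 -c "
from h import *
s=r.get_state();print(s['q'],s['qd'],s['moment'],s['contact_force'],R.from_quat(s['eef_rot']).as_matrix())"
```

```text
[-0.6742  0.5994  0.2698  2.2361 -0.4577  0.0425  0.0472] [ 0.0044 -0.0139 -0.0082 -0.0023  0.2409 -0.0001 -0.2499] [-1.0745 -0.162  -0.2978] [-0.8954 -5.5827  6.5812] [[-0.0622  0.9494  0.3078]
 [ 0.998   0.0625  0.0089]
 [-0.0107  0.3077 -0.9514]]
```

Joint 6 has reached its limit because of the tilt. I'll bring the tool upright about the bar.

```bash
python3 -m pendant '[[0,-0.09,0,0.037,0,0],[0,-0.09,0,0.037,0,0],[0,-0.09,0,0.03,0,0],[0,0,0,0,0,0]]'
cat > g.py <<'E'
from h import *
s=r.get_state(); M=R.from_quat(s['eef_rot']).as_matrix(); print(s['q'],M[:,2],s['contact_force'])
g=s['tool_pos']-.0187*M[:,2]; hx=np.array([.997,.072,0]); h=np.array([.650,.1726,.111]); d=g-h
a=np.arctan2(d[2],-(d@hx)); print("grip",g,"radius",np.hypot(d[2],d@hx),"a",a,"side",d@[-.072,.997,0])
prev=0
P=lambda a,b=.187:h+b*(-np.cos(a)*hx+np.array([0,0,np.sin(a)]))
last=g
for x in np.linspace(a,0,9)[1:]:
    print("%.2f"%x,M.T@(P(x)-last)/.025); last=P(x)
E
python3 g.py
```

```text
clock: 26.22
tool_pos: [0.487, 0.1656, 0.1815]
eef_rot: [0.684, 0.729, -0.002, 0.006]
contact_force: [-1.4, -4.2, 5.7]
opening: 0.161
finger_force: 24.2
[-0.6447  0.663   0.3617  1.9745 -0.3922  0.5699  0.0442] [ 0.0056 -0.0106 -0.9999] [-1.3874 -4.2439  5.7069]
grip [0.4869 0.1658 0.2002] radius 0.18587577121924304 a 0.5005346212295749 side 0.004975664601160166
0.44 [-0.1967 -0.2461  0.3967]
0.38 [ 0.0033 -0.1871  0.4288]
0.31 [ 0.0036 -0.16    0.4397]
0.25 [ 0.0039 -0.1322  0.4488]
0.19 [ 0.0042 -0.1039  0.4562]
0.13 [ 0.0045 -0.0751  0.4618]
0.06 [ 0.0047 -0.0461  0.4656]
0.00 [ 0.005  -0.0169  0.4676]
```

```bash
python3 -m pendant '[[-0.1,-0.2,0.4,0,0,0],[-0.05,-0.19,0.43,0,0,0],[0,-0.16,0.44,0,0,0],[0,-0.13,0.45,0,0,0],[0,-0.1,0.45,0,0,0]]'
python3 g.py
```

```text
clock: 26.63
tool_pos: [0.4674, 0.1643, 0.1266]
eef_rot: [0.683, 0.731, 0.002, 0.006]
contact_force: [0.5, 4.0, 6.7]
opening: 0.153
finger_force: 24.1
[-0.5969  0.7306  0.2621  2.0743 -0.4563  0.3813  0.0946] [ 0.0113 -0.0051 -0.9999] [0.4631 3.9564 6.7388]
grip [0.4672 0.1644 0.1453] radius 0.18606808675492886 a 0.18535684398922075 side 0.005003302790400586
0.16 [-0.1995 -0.0617  0.1643]
0.14 [ 0.0009 -0.0279  0.171 ]
0.12 [ 0.0009 -0.0239  0.1716]
0.09 [ 0.0009 -0.0199  0.1722]
0.07 [ 0.001  -0.0159  0.1726]
0.05 [ 0.001  -0.0119  0.1729]
0.02 [ 0.001  -0.0079  0.1731]
0.00 [ 0.001  -0.0039  0.1733]
```

```bash
python3 -m pendant '[[0,-0.06,0.35,0,0,0],[0,-0.04,0.35,0,0,0],[0,-0.03,0.35,0,0,0],[0,-0.01,0.25,0,0,0],[0,0,0.15,0,0,0]]'
python3 -m pendant '[[0,0,0,0,0,0],[0,0,0,0,0,0]]'
python3 g.py
```

```text
clock: 27.05
tool_pos: [0.4634, 0.1641, 0.0899]
eef_rot: [0.682, 0.731, 0.001, 0.005]
contact_force: [-0.4, 4.6, 7.3]
opening: 0.151
finger_force: 24.1
clock: 27.22
tool_pos: [0.4633, 0.1641, 0.0902]
eef_rot: [0.682, 0.731, 0.001, 0.005]
contact_force: [-1.1, 4.0, 7.4]
opening: 0.151
finger_force: 24.1
[-0.5591  0.7923  0.1971  2.0999 -0.486   0.2848  0.1175] [ 0.0087 -0.0051 -0.9999] [-1.135   3.9529  7.3949]
grip [0.4632 0.1642 0.1089] radius 0.1868793808254687 a -0.011182893613606104 side 0.005047237641660329
-0.01 [-0.202   0.0018 -0.0092]
-0.01 [-0.0001 -0.     -0.0105]
-0.01 [-0.0001  0.     -0.0105]
-0.01 [-0.0001  0.     -0.0105]
-0.00 [-0.0001  0.     -0.0105]
-0.00 [-0.0001  0.0001 -0.0105]
-0.00 [-0.0001  0.0001 -0.0105]
0.00 [-0.0001  0.0001 -0.0105]
```

```bash
python3 -m pendant '[[0,0,0.1,0,0,0],[0,0,0,0,0,0]]' - 45
python3 -m pendant '[[0,0,0.1,0,0,0],[0,0,0,0,0,0]]'
python3 - <<'E'
from h import *
p,d=optics.snapshot("side"); W=cloud("side",p,d); X,Y,Z=np.moveaxis(W,-1,0)
m=(d>0)&(np.hypot(X-.572,Y-.167)<.06); q=W[m]; print(len(q),np.percentile(q[:,2],[5,25,50,75,95]))
m&=(Z<.14); A=np.c_[W[m][:,:2],np.ones(m.sum())]; print("plane",m.sum(),np.linalg.lstsq(A,W[m][:,2],rcond=None)[0])
E
```

```text
clock: 27.38
tool_pos: [0.4634, 0.1641, 0.0881]
eef_rot: [0.682, 0.731, 0.001, 0.005]
contact_force: [-2.0, 4.4, 11.7]
opening: 0.143
finger_force: 43.5
clock: 27.55
tool_pos: [0.4633, 0.1641, 0.0868]
eef_rot: [0.682, 0.731, 0.002, 0.005]
contact_force: [-3.4, 2.8, 26.8]
opening: 0.141
finger_force: 42.5
1618 [0.0363 0.1127 0.1149 0.1612 0.1934]
plane 1173 [ 0.3078  0.4784 -0.1499]
```

```bash
python3 -m pendant '[[0,0,-0.04,0,0,0],[0,0,0,0,0,0],[0,0,0,0,0,0],[0,0,0,0,0,0]]'
python3 - <<'E'
from h import *
for n in("side","top"):
    p,d=optics.snapshot(n); W=cloud(n,p,d); X,Y,Z=np.moveaxis(W,-1,0)
    m=(d>0)&(np.hypot(X-.572,Y-.167)<.06)&(abs(Z-.115)<.012); q=W[m]
    for _ in range(6):
        if len(q)<20: break
        c=np.linalg.lstsq(np.c_[q[:,:2]-[.572,.167],np.ones(len(q))],q[:,2],rcond=None)[0]; e=abs(np.c_[q[:,:2]-[.572,.167],np.ones(len(q))]@c-q[:,2]); q=q[e<max(.002,2*e.mean())]
    print(n,len(q),c if len(q) else "")
    if n=="side":
        s=(X>.46)&(X<.58)&(Y>-.42)&(Y<-.18)&(Z>.006)&(Z<.06); print("scoop",W[s].min(0),W[s].max(0))
print(r.get_state()["contact_force"],np.abs(r.get_state()["qd"]).max())
E
```

```text
clock: 27.93
tool_pos: [0.4633, 0.1641, 0.0874]
eef_rot: [0.682, 0.731, 0.002, 0.005]
contact_force: [-2.7, 3.4, 17.8]
opening: 0.144
finger_force: 43.0
side 702 [0.0147 0.008  0.1148]
scoop [ 0.4671 -0.4115  0.006 ] [ 0.5692 -0.1891  0.0386]
top 865 [0.0135 0.0113 0.1169]
[-2.8117  4.537  18.6354] 0.0024415950298806843
```

The lid's top lies level at 115 mm, so it is shut on the rim. It is held with a steady push of about 18 N.

```bash
python3 -c "
from plant import r
print(r.finish_job())"
```

```text
the job is handed in; nothing more can be done
None
```

The job is handed in: all six nuts are in the drum, the empty scoop lies flat at its old spot on the bench, and the lid is held shut against its stop with about 18 N; I have no verdict back.

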